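# Knock the door-hinge pin home

### The job

We are refitting the cold cabinet's black door: pick up the orange mallet by its handle and knock the brass-headed pin of the black hinge fully home with a brisk tap or two, using only the mallet on it. Leave the white hinge alone, and finish by standing the mallet on its head on the bench again, as you found it.

Things in the scene. Friction and masses are not known exactly. Their poses are not given: they have to be found in the camera images.
- mallet: Loose mallet, 0.3 kg, standing on its head. Head: upright orange cylinder, 50 mm across, 72 mm tall, with flat end faces. Handle: level black bar with orange end, 20 mm wide, 26 mm tall, centre line 36 mm above the lower face, reaching along body -x from 25 to 155 mm from the head axis. Origin: centre of the lower face, on the bench; z up. Balance point 13 mm from the axis towards the handle.
- black_hinge: Black door hinge bolted to the bench. Origin: on the bench, on the upright axis of knuckle and pin. Foot plate 100 x 64 x 8 mm centred there; knuckle 32 mm across, top 50 mm above the bench; leaf 40 mm wide reaching 95 mm along +x, top 35 mm up. The pin stands up from the knuckle: brass head 20 mm across, 6 mm thick, on a 10 mm shank.
- black_pin (a joint): How far the black hinge's pin has gone down, m. At 0 (starts 0 to 0.003) its brass head's top is 72 mm above the bench; at 0.016 it is fully home, head seated on the knuckle, top 56 mm above the bench. A sprung pin held by friction: 5 N starts it, 6 to 9 N drives it at tapping speed, and it stays where it is left.
- white_hinge: White hinge of the same shape and size, bolted to the bench, its pin also standing up. It is for another door and not to be touched. Origin and axes as for the black hinge.
There are look-alikes about, which are no part of the job. What is meant by the mallet is not blue or red, and is the smaller of those in its own colour.

How it is judged (in metres and radians):
On the way, in this order (a step that is already met when the one before it is completed fails the run):
1. the mallet is lifted off the bench (its lower face more than 50 mm up) (height (world z) of mallet above 0.05 m), for 0.1 s.
2. the mallet strikes the black hinge's pin: the pin goes down at over 0.03 m/s under it (contact force between mallet and black_hinge above 0.5 N and velocity of joint black_pin above 0.03 m/s).
At the end, for the whole second after the job is handed in: The black hinge's pin is home to within 2.5 mm, and the mallet stands at rest on its head on the bench, upright within 10 degrees (value of joint black_pin above 0.0135 m and height (world z) of mallet below 0.006 m and angle between mallet's own z axis and vertical below 0.17 rad and linear speed of mallet below 0.03 m/s); the robot touches nothing.
It fails at once if the white hinge or its pin is touched with more than 2 N (contact force between anything else and white_hinge above 2 N).
It fails at once if the black hinge or its pin is pushed by the gripper or arm (over 2 N) instead of the mallet (contact force between any of the fingers, the arm and black_hinge above 2 N).
It also fails if it takes over 45 s, if anything falls off the work surface, if the arm or the gripper's body presses on something with over 40 N, if the wrist force passes 120 N, or if a joint passes its speed limit or range.

### The arm

A 6-joint arm with a two-finger parallel gripper is mounted at the origin on the work surface. World frame = base frame: x ahead of the robot, y to its left, z up, the work surface at z = 0. Lengths are in mm, angles in rad, forces in N, time in s.
With the tool pointing down it reaches from about 250 to 800 mm from the base axis. Payload 8.5 kg.
Tool frame: the origin (TCP) lies midway between the tips of the shut fingers; the grasp point (between the pads) lies 19 mm behind it; z points along the fingers, y is the direction in which the jaws open and shut (so a half turn about z gives the same grasp; the last joint's range is limited). The gripper opens to 85 mm and grips with 20 to 120 N. Pads are 22 mm wide; open, the fingers measure 114 mm over their backs; the gripper's body (76 mm by 85 mm) begins 54 mm behind the grasp point. The pads swing forward as they close: fully open they stand 13 mm farther back than shut.
Start: joints at [1.262, 0.238, -0.013, 1.319, 0, 1.571], TCP at [159.54, 500.126, 231.276] pointing down, gripper open.
Joint ranges: [-2.66, 2.66], [-1.03, 1.9], [-1.14, 1.46], [-1.82, 2.27], [-1.45, 1.34], [-3.14, 3.14]. Speed limits (rad/s): [2.22, 2.22, 2.79, 3.14, 3.14, 3.14].

### API

Orientations are given as a rotation vector (axis times angle).
In Python, from bench import robot, cams, workorder gives the robot as it stands.
- The arm moves only by the tool send_rows, never from a script. Its argument "rows" is a list of rows, each a list of 2 entries, a list of its own where there are three numbers: the shift along the world's x, y, z in mm, then the turn about the world's z in rad. In form: [[[tx, ty, tz], twist], ...]. A call has 1 to 10 rows; each row is the pose to reach, as a shift and turn from the pose commanded when the call began; what a row does not reach only later rows make up. A row lasts 1/10 s, in which the tool goes at most 50 mm and 8.59 degrees, less where a joint would pass 70% of its speed; a pose out of reach is approached as far as the arm can. A call with a gripper value outside its range is refused whole. "claw" is the finger opening in mm, from 0 to 85.4, set as the call begins (left out, the last holds). The fingers move at their own pace and stop on an object; "squeeze" is the grip in N (left out, the last holds). Time passes only in rows, so rows that repeat a pose let the fingers close. It gives the time, the measured TCP pose, the force and the opening at its end, in the units of the state.
- robot.observe(): the state, without advancing time (a new reading comes with each control period).
- cams.read_camera(name): name is "side" or "top" or "wrist"; returns (picture, depth): 480x640x3 uint8, red, green, blue; 480x640 float32, mm along the optical axis (not along the pixel's ray), 0 where there is no reading.
- cams.camera_params(name): a dict with "mtx" (3x3 intrinsics, pixels), "R" (3x3) and "t" (3): a world point X has camera coordinates R X + t. Camera axes: x right, y down, z forward; pixel columns grow to the right and rows downward; lengths in mm; the calibration is good to about 2 mm. A picture is of the moment at which its call begins: read the wrist's pose just before it. camera_params takes no time and is no camera call; for the wrist camera it gives the pose at the moment of the call.
- workorder.finish_job(): hands the job in, once; it reports no verdict.
The state is a dict: "time": time; "joint_pos": joint angles; "joint_vel": joint speeds; "effort": joint torques, N m; "tool_pos": TCP position; "tcp_rot": TCP orientation; "force": force on the tool from outside, world axes, zero at the start; "ft_torque": the same for the moment, N m; "grip_width": finger opening in mm.
Only numpy, scipy, OpenCV 4.12 (cv2) and the standard library are available. Lean on these libraries where they do the work, as an engineer would, in place of code of your own. Each camera call takes 0.05 s, during which the arm holds its last target.

## Working session

There is one attempt and no reset: what is moved stays moved. The work goes in short steps, Python scripts to look and compute and a tool call to move; the robot and the scene stay as the last step left them, time stands still between calls to the robot, and variables do not carry over. Pictures are saved under pics/ and viewed, and the job is handed in when it is done.

Besides the shell and the picture viewer there is one more tool, called after ">>>" in YAML: its name, and indented under it one key for each argument. send_rows: Moves the arm, as the interface text tells. Its arguments: {"type":"object","properties":{"rows":{"type":"array"},"claw":{"type":"number"},"squeeze":{"type":"number"}},"required":["rows"]}

```bash
mkdir -p pics; ls; cat > h.py <<'E'
import numpy as np,cv2
from bench import robot,cams,workorder
def shot(n,f):
    p=cams.camera_params(n); im,d=cams.read_camera(n)
    cv2.imwrite(f'pics/{f}.png',im[:,:,::-1]); np.savez(f'pics/{f}.npz',im=im,d=d,K=p['mtx'],R=p['R'],t=p['t']); return im,d
def w(f,u,v,dep=None):
    z=np.load(f'pics/{f}.npz'); 
    if dep is None: dep=np.median(z['d'][v-1:v+2,u-1:u+2])
    c=np.linalg.inv(z['K'])@np.array([u,v,1.])*dep
    return np.array(z['R']).T@(c-np.array(z['t']))
def cloud(f):
    z=np.load(f'pics/{f}.npz'); V,U=np.mgrid[0:480,0:640]
    P=np.stack([U,V,np.ones_like(U)],-1)@np.linalg.inv(z['K']).T*z['d'][...,None]
    return (P-np.array(z['t']).reshape(3))@np.array(z['R'])
def proj(f,X):
    z=np.load(f'pics/{f}.npz'); c=z['K']@(z['R']@np.array(X,float)+np.array(z['t']).reshape(3)); return c[:2]/c[2]
E
python3 - <<'E'
from h import *
shot('top','t0');shot('side','s0')
o=robot.observe();print(o['time'],o['tool_pos'],o['tcp_rot'],o['force'],o['grip_width'])
E
```

```text
pics
0.1 [159.453717   499.83404541 230.74941428] [-4.83107629e-01 -3.10404575e+00  1.94039816e-03] [ 0.1756214  -0.17612424 -0.13573193] 85.34251916918069
```

View pics/t0.png

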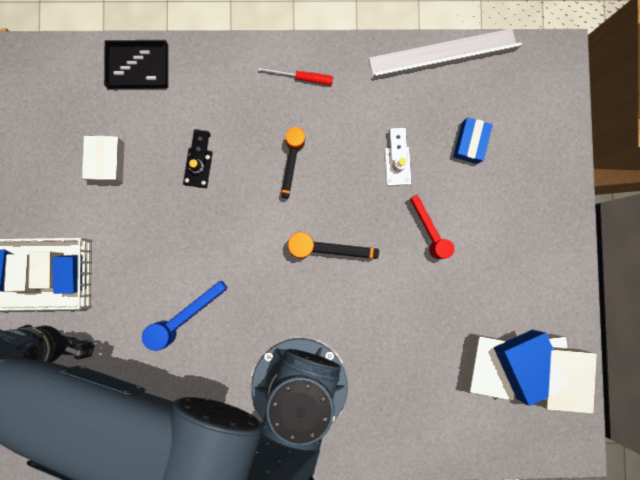

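View pics/s0.png

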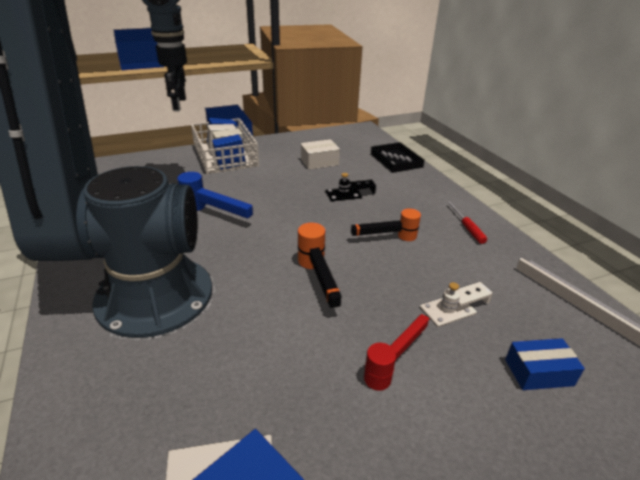

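```bash
python3 - <<'E'
from h import *
for f in('t0','s0'):
    P=cloud(f); im=np.load(f'pics/{f}.npz')['im']
    hsv=cv2.cvtColor(im,cv2.COLOR_RGB2HSV)
    m=((hsv[...,0]>8)&(hsv[...,0]<24)&(hsv[...,1]>150)&(hsv[...,2]>100)).astype(np.uint8) if f=='t0' else ((hsv[...,0]>4)&(hsv[...,0]<24)&(hsv[...,1]>170)).astype(np.uint8)
    n,l,s,c=cv2.connectedComponentsWithStats(m)
    for i in range(1,n):
        if s[i,4]>15:
            q=P[l==i]; print(f,c[i].round(1),s[i],'med',np.median(q,0).round(1),'p5',np.percentile(q,3,axis=0).round(1),'p95',np.percentile(q,97,axis=0).round(1))
im=cv2.imread('pics/t0.png')
a=im[100:260,170:430]; cv2.imwrite('pics/t0c.png',cv2.resize(a,None,fx=3,fy=3,interpolation=cv2.INTER_CUBIC))
E
```

```text
t0 [294.8 136.7] [286 127  19  20 311] med [638.8   3.5  72.2] p5 [618.  -16.9  59.7] p95 [661.9  24.2  78.3]
t0 [192.6 162.8] [189 159   9   9  58] med [576.5 263.5  71.9] p5 [566.9 253.2  38. ] p95 [590.5 276.4  76.4]
t0 [285.4 191.1] [282 189   8   5  26] med [504.1  29.8  49.1] p5 [500.   20.8  41.5] p95 [508.4  38.8  56.1]
t0 [300.4 244.7] [288 232  26  26 530] med [363.   -5.3  92.7] p5 [335.6 -34.7  68.4] p95 [390.8  22.   98.7]
t0 [371.1 252.7] [369 248   5  11  41] med [ 341.6 -185.    63.7] p5 [ 330.7 -190.3    9.4] p95 [ 354.1 -179.6   67.5]
s0 [409.  224.1] [399 209  21  31 503] med [629.9 -15.9  51.9] p5 [614.9 -24.4   8.3] p95 [653.4  12.5  74.4]
s0 [309.6 242.2] [299 223  26  46 840] med [349.2 -29.9  79.9] p5 [332.6 -43.3  11.7] p95 [386.1   9.2  95.2]
s0 [357.8 229.2] [356 225   5  10  41] med [502.2  19.   43.9] p5 [497.1  15.9  31. ] p95 [508.4  29.3  49.8]
s0 [330.8 290.7] [326 288  12  10  60] med [ 336.3 -189.2   64.1] p5 [ 328.2 -195.3   53.4] p95 [ 349.4 -180.9   66.3]
```

View pics/t0c.png

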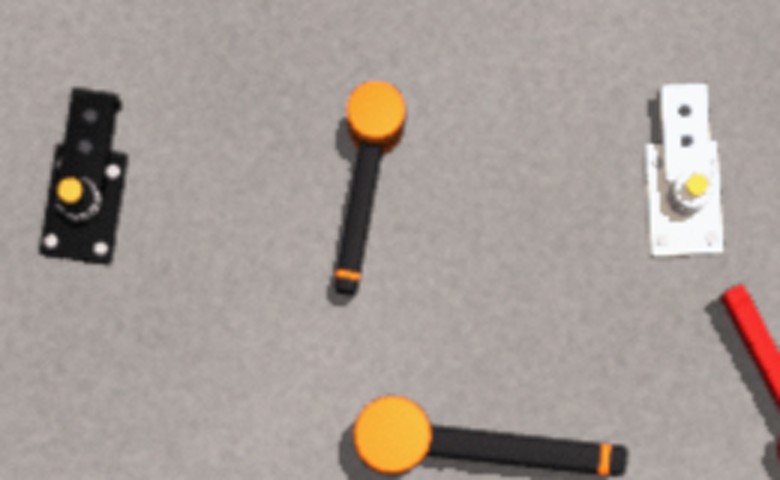

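The orange candidates are at top-view pixels (295,137) and (300,245). The first has a top at z≈72 and is about 50 mm across; the second has a top at z≈95 and is about 60 mm across. So the mallet is the one at (295,137), and the enlarged crop confirms it is the smaller. Black hinge pin is at (192.6,162.8), the white hinge at (400,162). Next I move over the mallet and measure with the wrist camera.

>>> send_rows:
  rows:
    - [[32,-37,0],0.02]
    - [[64,-74,0],0.04]
    - [[96,-111,0],0.06]
    - [[128,-148,0],0.08]
    - [[160,-185,0],0.1]
    - [[192,-222,0],0.115]
    - [[224,-259,0],0.115]
    - [[256,-296,0],0.115]
    - [[288,-333,0],0.115]
    - [[320,-370,0],0.115]

```text
time: 1.1
tool_pos: [480.4, 128.2, 231.1]
tcp_rot: [-0.304, -3.127, 0.0]
force: [0.4, 0.9, 0.3]
grip_width: 85.4
```

```bash
python3 - <<'E'
from h import *
o=robot.observe();print(o['time'],o['tool_pos'],o['tcp_rot'],o['force'])
p=cams.camera_params('wrist'); print(-np.array(p['R']).T@np.array(p['t']).reshape(3), p['R'])
shot('wrist','w0')
E
```

```text
1.1 [480.40244565 128.23321596 231.13343992] [-3.04147243e-01 -3.12660289e+00  1.09002660e-04] [0.37645731 0.9493682  0.34611735]
[405.76195694 141.77455529 372.80899026] [[ 0.19399362  0.98100216 -0.00111286]
 [ 0.93793763 -0.18514493  0.29324793]
 [ 0.28747082 -0.05793202 -0.95603578]]
```

View pics/w0.png

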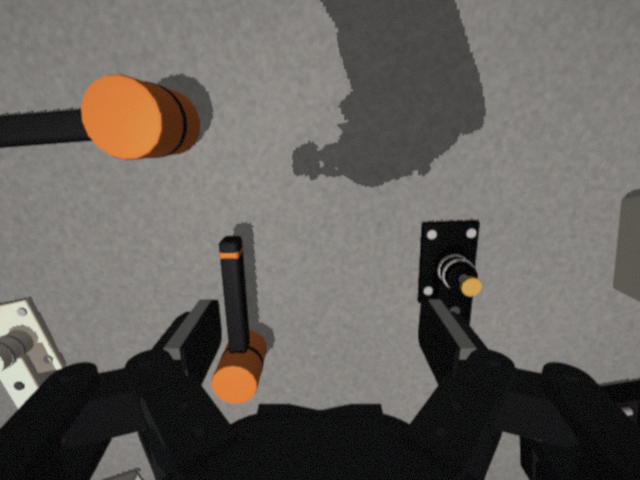

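Wrist view: small mallet head at (235,384), handle tip at (231,243), black pin head at (471,287), and the white hinge at far left. Measuring those points.

```bash
python3 - <<'E'
from h import *
P=cloud('w0'); z=np.load('pics/w0.npz'); im=z['im']
hsv=cv2.cvtColor(im,cv2.COLOR_RGB2HSV)
V,U=np.mgrid[0:480,0:640]
# handle top: dark, region, height 44-54
def reg(u0,u1,v0,v1): return (U>=u0)&(U<=u1)&(V>=v0)&(V<=v1)
m=reg(210,260,230,355)&(P[...,2]>45)&(P[...,2]<54)
q=P[m]; print('handle n',len(q),np.median(q,0))
c=q[:,:2].mean(0); 
u,s,vt=np.linalg.svd(q[:,:2]-c,full_matrices=False); d=vt[0]; d=d if d[0]>0 else -d
t=(q[:,:2]-c)@d; n=(q[:,:2]-c)@np.array([-d[1],d[0]])
print('c',c,'ang',np.degrees(np.arctan2(d[1],d[0])),'t',np.percentile(t,[1,99]),'n',np.percentile(n,[2,50,98]), 'ztop',np.median(q[:,2]))
tip=c+d*np.percentile(t,0.5); print('tip',tip,'axis est',tip+155*d)
m=reg(205,275,330,405)&(P[...,2]>68)&(P[...,2]<78); q=P[m]
(x,y),r=cv2.minEnclosingCircle(q[:,:2].astype(np.float32)); print('head',len(q),x,y,r,np.median(q,0))
m=reg(450,490,270,305)&(P[...,2]>62)&(hsv[...,1]>100); q=P[m]
(x,y),r=cv2.minEnclosingCircle(q[:,:2].astype(np.float32)); print('pin',len(q),x,y,r,np.median(q,0),q[:,:2].mean(0))
# triangulate pin & head between t0 and w0 
def tri(l):
    A=[];b=[]
    for f,(u,v) in l:
        k=np.load(f'pics/{f}.npz'); R=k['R'];C=-R.T@np.array(k['t']).reshape(3)
        r=R.T@np.linalg.inv(k['K'])@[u,v,1.]; r/=np.linalg.norm(r); M=np.eye(3)-np.outer(r,r);A.append(M);b.append(M@C)
    return np.linalg.lstsq(np.vstack(A),np.hstack(b),rcond=None)[0]
print('tri pin',tri([('t0',(192.6,163)),('w0',(471.3,287))]),'head',tri([('t0',(295,136.5)),('w0',(235.5,384.5))]))
im2=im[:,:,::-1].copy()
cv2.imwrite('pics/w0c.png',np.hstack([cv2.resize(im2[230:410,190:280],None,fx=4,fy=3.3),cv2.resize(im2[210:330,410:510],None,fx=4,fy=4.95)]))
E
```

```text
handle n 2085 [547.68211261  19.40757559  47.82842702]
c [549.61742196  19.2552643 ] ang -10.68926768864823 t [-63.18150906  68.04527779] n [-9.56007539  0.05314105  8.85426775] ztop 47.828427020812754
tip [487.26626378  31.02454214] axis est [639.57663516   2.27474614]
head 1393 637.92138671875 1.5766386985778809 25.258955001831055 [636.44340278   2.5645159   70.91874559]
pin 334 492.4937438964844 204.53759765625 107.05896759033203 [571.20078901 258.94418776  69.37278223] [570.39104531 258.35212921]
tri pin [577.8163384  264.19518015  60.03976465] head [640.48430142   2.96167073  68.71966704]
```

View pics/w0c.png

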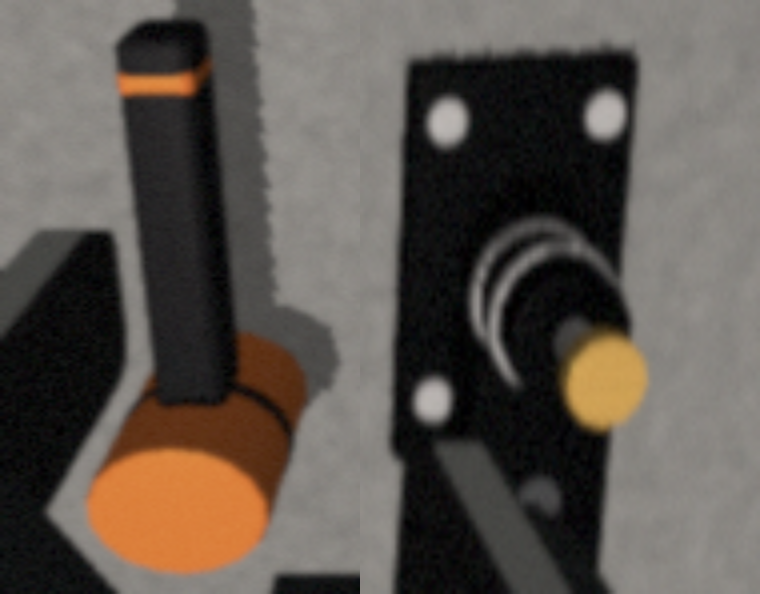

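>>> send_rows:
  rows:
    - [[32,-38,0],0.007]
    - [[64,-77,-10],0.007]
    - [[95,-115.5,-40],0.007]
    - [[95,-115.5,-80],0.007]
    - [[95,-115.5,-80],0.007]
    - [[95,-115.5,-80],0.007]

```text
time: 1.75
tool_pos: [573.6, 14.8, 151.1]
tcp_rot: [-0.293, -3.125, 0.0]
force: [-0.2, -0.1, 0.3]
grip_width: 85.5
```

```bash
python3 - <<'E'
from h import *
o=robot.observe();print(o['time'],o['tool_pos'],o['tcp_rot'],o['force'])
shot('wrist','w1')
P=cloud('w1');V,U=np.mgrid[0:480,0:640]
m=(P[...,2]>45)&(P[...,2]<54)&(np.hypot(P[...,0]-560,P[...,1]-17)<70)&(abs(P[...,1]-17)<35)&(P[...,0]<608)
q=P[m]; c=q[:,:2].mean(0); u,s,vt=np.linalg.svd(q[:,:2]-c,full_matrices=False); d=vt[0]*np.sign(vt[0][0])
n=(q[:,:2]-c)@np.array([-d[1],d[0]])
print(len(q),c,np.degrees(np.arctan2(d[1],d[0])),np.percentile(n,[2,98]),np.median(q[:,2]))
print('line y at x=574.6',c[1]+(574.6-c[0])*d[1]/d[0])
E
```

```text
1.75 [573.59077031  14.78337962 151.10585158] [-2.93312034e-01 -3.12512279e+00  3.18422416e-04] [-0.19849268 -0.13492155  0.31542617]
4074 [545.63970191  19.31953115] -10.861610380649509 [-9.02544035  9.14064714] 47.716182134489316
line y at x=574.6 13.76277785763488
```

View pics/w1.png

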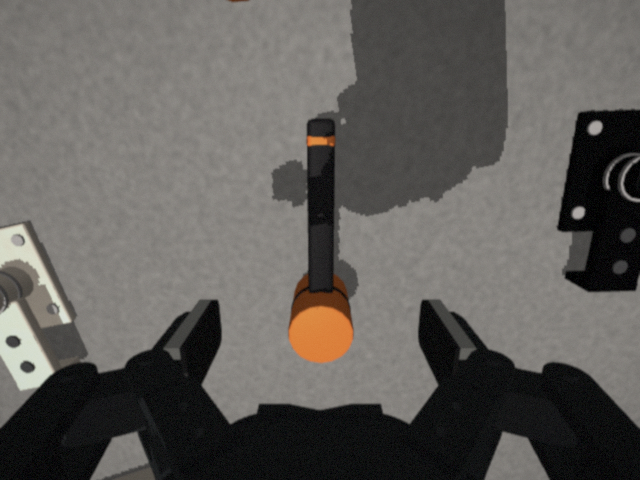

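Handle (321,120–290) lies centred between the fingers, head at (321,330). Descending and gripping.

>>> send_rows:
  rows:
    - [[1,-0.5,-40],0]
    - [[1,-0.5,-80],0]
    - [[1,-0.5,-115],0]
    - [[1,-0.5,-133],0]
    - [[1,-0.5,-133],0]
    - [[1,-0.5,-133],0]

```text
time: 2.4
tool_pos: [576.7, 15.0, 20.5]
tcp_rot: [0.291, 3.126, 0.0]
force: [-0.0, 0.1, 0.2]
grip_width: 85.4
```

>>> send_rows:
  rows:
    - [[0,0,0],0]
    - [[0,0,0],0]
    - [[0,0,0],0]
    - [[0,0,0],0]
    - [[0,0,0],0]
    - [[0,0,0],0]
    - [[0,0,0],0]
    - [[0,0,0],0]
  claw: 10
  squeeze: 110

```text
time: 3.2
tool_pos: [575.8, 14.2, 18.8]
tcp_rot: [0.293, 3.127, 0.0]
force: [-1.4, -0.2, 4.9]
grip_width: 18.2
```

```bash
python3 - <<'E'
from h import *
shot('wrist','w2');shot('side','s2')
o=robot.observe();print(o['time'],o['tool_pos'],o['tcp_rot'],o['force'],o['ft_torque'],o['grip_width'])
a=cv2.imread('pics/w2.png');b=cv2.imread('pics/s2.png')[100:340,260:580]
cv2.imwrite('pics/c2.png',np.hstack([cv2.resize(a,(400,300)),cv2.resize(b,(400,300))]))
E
```

```text
3.3 [575.75621204  14.20652665  18.81565459] [2.92890272e-01 3.12729751e+00 3.24566861e-04] [-0.569498    0.43156959  4.7439612 ] [0.06461882 0.10954956 0.01411709] 18.45486366040332
```

View pics/c2.png

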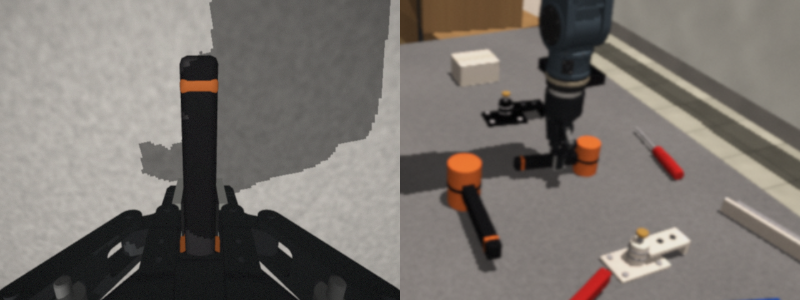

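Gripped at the handle (18 mm opening). Lifting.

>>> send_rows:
  rows:
    - [[0,0,15],0]
    - [[0,0,45],0]
    - [[0,0,80],0]
    - [[0,0,110],0]
    - [[0,0,130],0]
    - [[0,0,130],0]
    - [[0,0,130],0]

```text
time: 4.0
tool_pos: [575.1, 14.1, 147.4]
tcp_rot: [-0.293, -3.127, 0.0]
force: [-1.0, -0.4, -3.5]
grip_width: 18.3
```

```bash
python3 - <<'E'
from h import *
o=robot.observe();print(o['time'],o['tool_pos'],o['force'],o['grip_width'])
shot('wrist','w3');shot('side','s3');shot('top','t3')
for f in 's3','t3':
    P=cloud(f);hsv=cv2.cvtColor(np.load(f'pics/{f}.npz')['im'],cv2.COLOR_RGB2HSV)
    m=(hsv[...,0]>4)&(hsv[...,0]<24)&(hsv[...,1]>150)&(np.hypot(P[...,0]-640,P[...,1])<60)
    q=P[m];print(f,len(q),np.percentile(q,[3,50,97],axis=0).round(1).tolist())
    P2=P[(hsv[...,0]>8)&(hsv[...,0]<28)&(hsv[...,1]>110)&(np.hypot(P[...,0]-574,P[...,1]-262)<30)&(P[...,2]>60)]
    print('pin',len(P2),np.percentile(P2,[3,50,97],axis=0).round(1).tolist() if len(P2) else '')
z=np.load('pics/t0.npz')
a=cv2.imread('pics/w3.png');b=cv2.imread('pics/s3.png')[100:340,260:580]
cv2.imwrite('pics/c3.png',np.hstack([cv2.resize(a,(400,300)),cv2.resize(b,(400,300))]))
E
```

```text
4.0 [575.13935582  14.06879638 147.38906635] [-0.98659462 -0.42799292 -3.50275471] 18.28479266839128
s3 611 [[613.9, -24.9, 134.5], [628.7, -17.1, 177.7], [654.2, 13.8, 201.1]]
pin 20 [[566.4, 246.6, 68.4], [572.4, 254.6, 71.0], [581.9, 265.5, 74.1]]Traceback (most recent call last):
  File "<stdin>", line 7, in <module>
    return _quantile_unchecked(
        a, q, axis, out, overwrite_input, method, keepdims, weights)
    return _ureduce(a,
                    func=_quantile_ureduce_func,
    ...<5 lines>...
                    overwrite_input=overwrite_input,
                    method=method)
    r = func(a, **kwargs)
    result = _quantile(arr,
                       quantiles=q,
    ...<2 lines>...
                       out=out,
                       weights=wgt)
    slices_having_nans = np.isnan(arr[-1, ...])
                                  ~~~^^^^^^^^^
IndexError: index -1 is out of bounds for axis 0 with size 0
```

>>> send_rows:
  rows:
    - [[-14,35,0],0]
    - [[-28,70,0],0]
    - [[-42,105,0],0]
    - [[-56,140,0],0]
    - [[-70,165,0],0]
    - [[-70,165,0],0]
    - [[-70,165,0],0]

```text
time: 4.85
tool_pos: [504.8, 179.5, 147.3]
tcp_rot: [-0.29, -3.127, 0.002]
force: [0.4, 0.2, -3.9]
grip_width: 17.9
```

```bash
python3 - <<'E'
from h import *
o=robot.observe();print(o['time'],o['tool_pos'],o['force'],o['grip_width'])
shot('wrist','w4')
def ray(f,u,v,zz):
    k=np.load(f'pics/{f}.npz'); R=k['R'];C=-R.T@np.array(k['t']).reshape(3)
    r=R.T@np.linalg.inv(k['K'])@[u,v,1.]; return C+r*(zz-C[2])/r[2]
for f,(u0,u1,v0,v1) in {'w0':(450,495,265,310),'w4':(340,639,100,400),'t0':(180,205,150,175)}.items():
    im=np.load(f'pics/{f}.npz')['im'];hsv=cv2.cvtColor(im,cv2.COLOR_RGB2HSV)
    m=((hsv[...,0]>10)&(hsv[...,0]<28)&(hsv[...,1]>110)&(hsv[...,2]>120)).astype(np.uint8)
    k=np.zeros_like(m);k[v0:v1,u0:u1]=1
    n,l,s,c=cv2.connectedComponentsWithStats(m*k)
    for i in range(1,n):
        if s[i,4]>20: 
            d=np.load(f'pics/{f}.npz')['d']; print(f,c[i],s[i],ray(f,*c[i],71),'z',np.median(cloud(f)[l==i][:,2]))
E
```

```text
4.85 [504.84988753 179.47601212 147.3115313 ] [ 0.36193676  0.20496998 -3.89964744] 17.94975112146427
w0 [470.93684211 286.63508772] [461 278  20  19 285] [571.68786856 258.91944758  71.        ] z 69.50294456180545
w4 [343.79651163 137.09302326] [340 127   9  21 172] [433.25944984 206.7204592   71.        ] z 175.84125169514277
w4 [446.49525617 318.83111954] [433 307  28  25 527] [571.32404105 259.0749643   71.        ] z 69.5885698560087
w4 [347.24 389.64] [346 380   4  20  50] [619.34506526 178.3775043   71.        ] z 151.0476431082039
t0 [192.875      162.82142857] [189 159   9   9  56] [575.70378763 262.19879733  71.        ] z 72.33852489829962
```

View pics/w4.png

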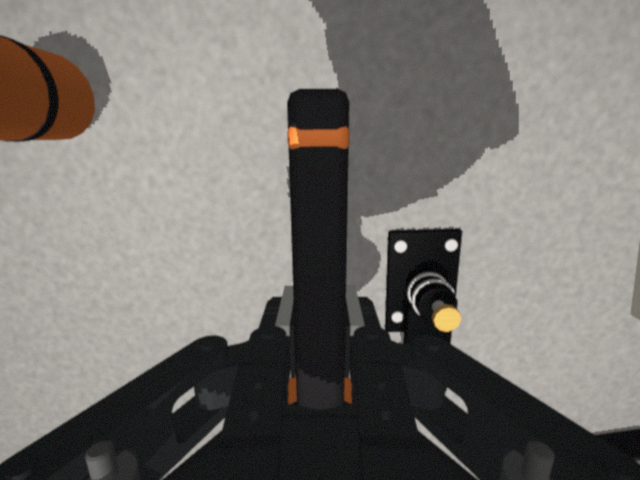

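Two wrist views put the pin at (571.5, 259, 70); the top view says (575.5, 262, 72). They agree within 5 mm, against a face radius of 25 mm. Moving the head over the pin.

>>> send_rows:
  rows:
    - [[2,30,0],0]
    - [[3,60,-5],0]
    - [[5,92,-15],0]
    - [[5,92,-32],0]
    - [[5,92,-32],0]
    - [[5,92,-32],0]
    - [[5,92,-32],0]

```text
time: 5.6
tool_pos: [511.1, 270.3, 116.9]
tcp_rot: [0.295, 3.127, 0.0]
force: [-0.3, -0.6, -3.3]
grip_width: 18.1
```

```bash
python3 - <<'E'
from h import *
o=robot.observe();print(o['time'],o['tool_pos'],o['force'],o['grip_width'])
shot('side','s5');shot('wrist','w5')
f='s5';P=cloud(f);hsv=cv2.cvtColor(np.load(f'pics/{f}.npz')['im'],cv2.COLOR_RGB2HSV)
m=(hsv[...,0]>4)&(hsv[...,0]<24)&(hsv[...,1]>150)&(np.hypot(P[...,0]-572,P[...,1]-260)<60)&(P[...,2]>85)
q=P[m];print(f,len(q),np.percentile(q,[3,50,97],axis=0).round(1).tolist())
b=cv2.imread('pics/s5.png')[110:230,270:430]
cv2.imwrite('pics/c5.png',np.hstack([cv2.resize(b,(640,480),interpolation=cv2.INTER_CUBIC)]))
E
```

```text
5.6 [511.14621187 270.25299984 116.92189477] [-0.25560232 -0.59873818 -3.33722785] 18.091269837528085
s5 435 [[551.5, 229.9, 105.2], [567.7, 237.9, 145.8], [592.0, 270.2, 171.8]]
```

View pics/c5.png

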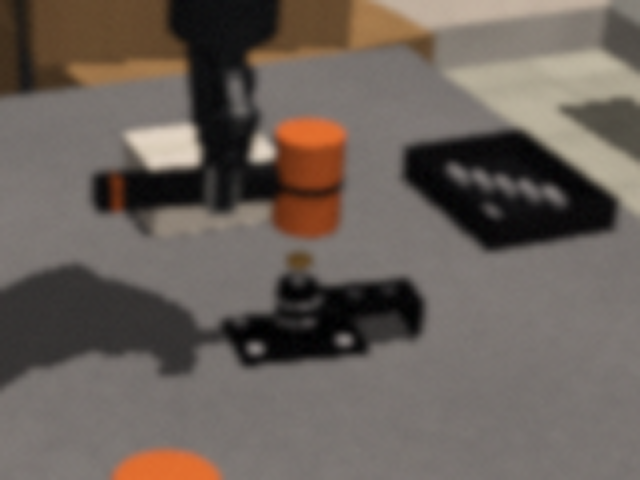

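Side crop: head (308,180) sits directly above the pin (300,262), upright. Striking.

>>> send_rows:
  rows:
    - [[-2,1,-8],0]
    - [[-2,1,-24],0]
    - [[-2,1,-41],0]
    - [[-2,1,-41],0]
    - [[-2,1,-41],0]

```text
time: 6.2
tool_pos: [508.3, 271.9, 75.3]
tcp_rot: [-0.293, -3.127, 0.001]
force: [0.3, -0.3, -2.8]
grip_width: 18.2
```

```bash
python3 - <<'E'
from h import *
o=robot.observe();print(o['time'],o['tool_pos'],o['force'],o['ft_torque'],o['grip_width'])
shot('side','s6')
b=cv2.imread('pics/s6.png')[110:230,270:430]
cv2.imwrite('pics/c6.png',np.hstack([cv2.resize(b,(640,480),interpolation=cv2.INTER_CUBIC)]))
E
```

```text
6.2 [508.28522573 271.920595    75.34214382] [ 0.25756986 -0.29254441 -2.78813066] [-0.02264729  0.15075088  0.01206286] 18.15069674502761
```

View pics/c6.png

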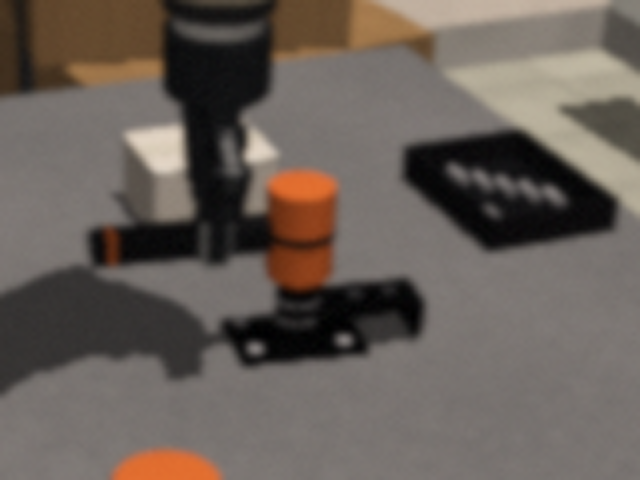

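>>> send_rows:
  rows:
    - [[0,0,15],0]
    - [[0,0,40],0]
    - [[-10,-30,65],0]
    - [[-10,-70,72],0]
    - [[-10,-92,72],0]
    - [[-10,-92,72],0]
    - [[-10,-92,72],0]

```text
time: 6.95
tool_pos: [498.7, 179.9, 147.9]
tcp_rot: [0.295, 3.127, 0.001]
force: [-0.0, 0.2, -3.5]
grip_width: 18.3
```

```bash
python3 - <<'E'
from h import *
o=robot.observe();print(o['time'],o['tool_pos'],o['force'],o['grip_width'])
shot('wrist','w7');shot('side','s7')
def bl(f,box):
    im=np.load(f'pics/{f}.npz')['im'];hsv=cv2.cvtColor(im,cv2.COLOR_RGB2HSV);u0,u1,v0,v1=box
    m=((hsv[...,0]>10)&(hsv[...,0]<28)&(hsv[...,1]>110)&(hsv[...,2]>120)).astype(np.uint8)
    k=np.zeros_like(m);k[v0:v1,u0:u1]=1
    n,l,s,c=cv2.connectedComponentsWithStats(m*k);i=1+np.argmax(s[1:,4]);e=cv2.erode((l==i).astype(np.uint8),np.ones((5,5)))>0
    P=cloud(f);print(f,c[i],s[i],'pin head',np.median(P[e],0).round(2),e.sum())
bl('w4',(400,500,280,360));bl('w7',(400,520,260,380))
a=cv2.imread('pics/w7.png')[200:380,360:540]
b=cv2.imread('pics/s7.png')[110:230,270:430]
cv2.imwrite('pics/c7.png',np.hstack([cv2.resize(a,(360,360)),cv2.resize(b,(440,360),interpolation=cv2.INTER_CUBIC)]))
E
```

```text
6.95 [498.72671585 179.8987285  147.86000927] [-0.01280657  0.16467477 -3.54715897] 18.325894329111787
w4 [446.49525617 318.83111954] [433 307  28  25 527] pin head [572.08 259.47  69.66] 334
w7 [439.83539095 314.98765432] [427 303  27  24 486] pin head [572.33 259.59  54.92] 301
```

View pics/c7.png

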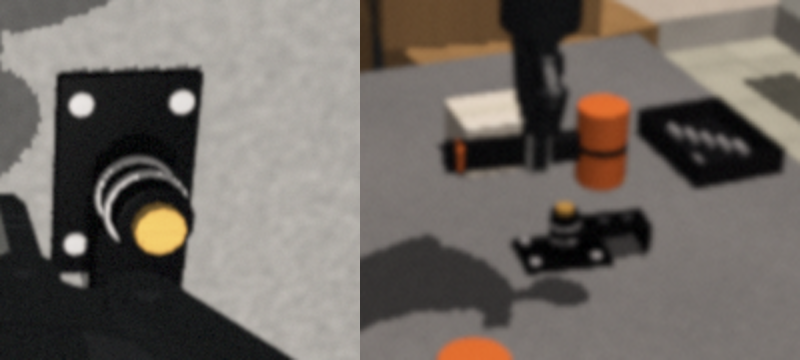

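The pin head fell from 69.7 to 54.9 mm. This camera reads about 1 mm low at these heights, so it is really at about 56 mm, which is home; the face itself stopped at 56.5 mm. No second tap needed. Returning the mallet to its spot.

>>> send_rows:
  rows:
    - [[15,-33,0],0]
    - [[31,-66,0],0]
    - [[46,-99,0],0]
    - [[62,-133,0],0]
    - [[77,-165.5,-5],0]
    - [[77,-165.5,-40],0]
    - [[77,-165.5,-80],0]
    - [[77,-165.5,-105],0]
    - [[77,-165.5,-115],0]
    - [[77,-165.5,-115],0]

```text
time: 8.05
tool_pos: [574.9, 15.3, 31.0]
tcp_rot: [-0.291, -3.125, 0.001]
force: [-0.4, -0.1, -3.4]
grip_width: 18.5
```

>>> send_rows:
  rows:
    - [[0,0,-4],0]
    - [[0,0,-8],0]
    - [[0,0,-11],0]
    - [[0,0,-12.5],0]
    - [[0,0,-12.5],0]
    - [[0,0,-12.5],0]

```text
time: 8.65
tool_pos: [575.7, 14.6, 20.0]
tcp_rot: [0.293, 3.128, -0.0]
force: [-0.0, -0.5, -3.3]
grip_width: 18.1
```

```bash
python3 - <<'E'
from h import *
o=robot.observe();print(o['time'],o['tool_pos'],o['force'],o['ft_torque'],o['grip_width'])
shot('side','s8')
b=cv2.imread('pics/s8.png')[160:280,330:490]
cv2.imwrite('pics/c8.png',cv2.resize(b,(640,480),interpolation=cv2.INTER_CUBIC))
E
```

```text
8.65 [575.66338431  14.57054253  20.01061555] [-1.72869498e-03 -4.52220337e-01 -3.26916061e+00] [ 0.08440141  0.12927701 -0.02556193] 18.095961912849198
```

View pics/c8.png

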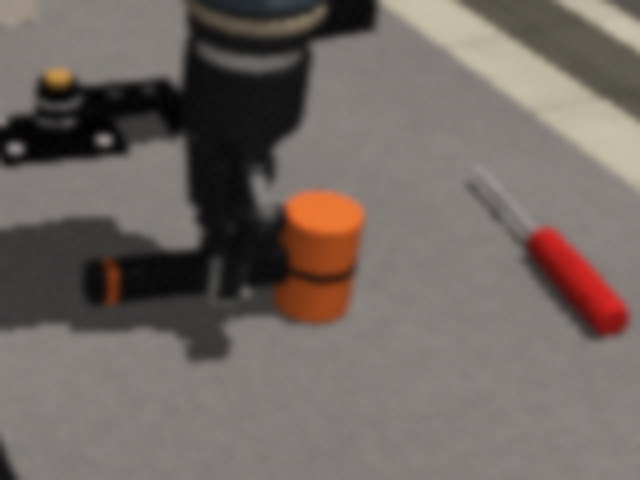

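>>> send_rows:
  rows:
    - [[0,0,-0.6],0]
    - [[0,0,-1.2],0]
    - [[0,0,-1.2],0]
    - [[0,0,-1.2],0]

```text
time: 9.1
tool_pos: [575.5, 14.6, 18.5]
tcp_rot: [-0.293, -3.128, 0.0]
force: [0.1, -0.4, -2.8]
grip_width: 18.5
```

>>> send_rows:
  rows:
    - [[0,0,-0.5],0]
    - [[0,0,-0.5],0]
    - [[0,0,-0.5],0]

```text
time: 9.4
tool_pos: [575.6, 14.6, 18.2]
tcp_rot: [0.293, 3.128, -0.0]
force: [-0.8, -0.1, -1.4]
grip_width: 18.7
```

Bench contact is starting (the load on the wrist is falling). Releasing.

>>> send_rows:
  rows:
    - [[0,0,0],0]
    - [[0,0,0],0]
    - [[0,0,0],0]
    - [[0,0,0],0]
    - [[0,0,0],0]
    - [[0,0,0],0]
    - [[0,0,0],0]
    - [[0,0,0],0]
  claw: 85

```text
time: 10.2
tool_pos: [575.5, 14.6, 18.1]
tcp_rot: [-0.293, -3.128, 0.0]
force: [-0.3, 1.1, 0.8]
grip_width: 84.7
```

>>> send_rows:
  rows:
    - [[0,0,10],0]
    - [[0,0,35],0]
    - [[0,0,70],0]
    - [[0,0,105],0]
    - [[-20,30,130],0]
    - [[-50,60,150],0]
    - [[-80,90,150],0]
    - [[-80,90,150],0]
    - [[-80,90,150],0]

```text
time: 11.1
tool_pos: [495.4, 105.3, 169.2]
tcp_rot: [0.29, 3.127, 0.0]
force: [1.0, -1.2, -0.1]
grip_width: 84.8
```

```bash
python3 - <<'E'
from h import *
o=robot.observe();print(o['time'],o['tool_pos'],o['force'],o['grip_width'])
shot('wrist','w9');shot('side','s9')
P=cloud('w9');hsv=cv2.cvtColor(np.load('pics/w9.npz')['im'],cv2.COLOR_RGB2HSV)
def fit(m,n):
    q=P[m]; A=np.c_[q[:,:2]-q[:,:2].mean(0),np.ones(len(q))]; s=np.linalg.lstsq(A,q[:,2],rcond=None)[0]
    print(n,len(q),np.median(q,0).round(1),'slope deg',np.degrees(s[:2]).round(2))
fit((hsv[...,1]>120)&(P[...,2]>66)&(P[...,2]<80)&(np.hypot(P[...,0]-638,P[...,1]-2)<30),'head top')
fit((P[...,2]>43)&(P[...,2]<54)&(abs(P[...,1]-18)<25)&(P[...,0]>485)&(P[...,0]<605),'handle top')
fit((hsv[...,1]>110)&(P[...,2]>50)&(np.hypot(P[...,0]-572,P[...,1]-260)<10),'pin')
a=cv2.imread('pics/w9.png');b=cv2.imread('pics/s9.png')[100:340,260:580]
cv2.imwrite('pics/c9.png',np.hstack([cv2.resize(a,(400,300)),cv2.resize(b,(400,300))]))
E
```

```text
11.1 [495.38614534 105.26724202 169.17165481] [ 0.99625212 -1.18174087 -0.05600231] 84.77727547586666
head top 1045 [626.2   5.1  70.8] slope deg [ 4.16 -1.45]
handle top 2926 [540.1  20.6  47.7] slope deg [-0.5  -3.37]
pin 457 [571.2 259.   54.6] slope deg [3.99 2.8 ]
```

View pics/c9.png

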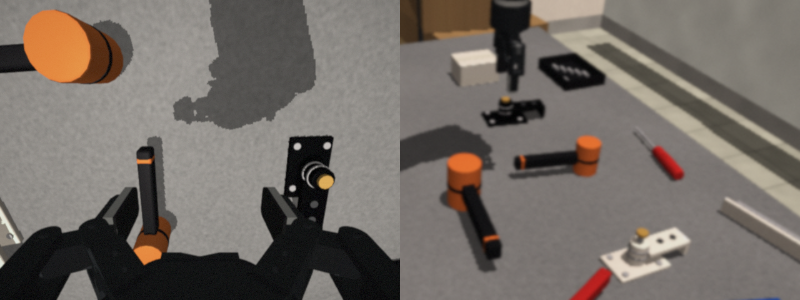

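The wrist view shows the pin seated at (325,181) and the mallet standing at (150,245). In the side view it stands upright with its head at (587,155). The head top reads 70.8 mm and the handle 47.7 mm, the same as before the lift, and the gripper is clear. Handing in.

```bash
python3 -c "
from h import *
print(workorder.finish_job())"
```

```text
the job is handed in; nothing more can be done
None
```

The black hinge's pin is home and the smaller orange mallet is standing on its head again at its original spot. The job was handed in at about 11 s.

- **What I did:** I gripped the mallet by its handle and lifted it about 130 mm. One brisk tap drove the pin, and I never went near the white hinge.
- **Pin:** its head dropped from 69.7 to 54.8 mm by the wrist camera, which reads about 1 mm low at these heights. That puts it at about 56 mm, which is home, and the mallet face itself stopped at about 56.5 mm.
- **Mallet:** the head and handle tops read 70.8 and 47.7 mm, the same as before the lift, and it looks upright in the side view. The gripper is open and clear.
- **Disagreements:** the top camera and the wrist camera differed by about 4–5 mm on the pin's position. That was harmless against the 25 mm face radius, and I aimed mostly by the wrist views. The tilt fits from the depth picture gave slopes of up to 4° on the mallet's head, but the pin head gave about the same, so I put that down to the camera.
- **Strike speed:** I could not read the pin's speed directly. The mallet was commanded down at about 0.16 m/s through the strike.

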